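# Find the tired shock mount and push its tag down

### The arm

A 6-joint arm with a two-finger parallel gripper is mounted at the origin on the work surface; the furniture and walls round the work are solid. World frame = base frame: x ahead of the robot, y to its left, z up, the work surface at z = 0. Lengths are in mm, angles in rad, forces in N, time in s.
With the tool pointing down it reaches from about 275 to 750 mm from the base axis. Payload 10.2 kg.
Tool frame: the origin (TCP) lies at the very end of the fingers, on their centre line; the grasp point (between the pads) lies 19 mm behind it (ctrl.pinch_z is the distance from the TCP to the grasp point, in mm); y points along the fingers, z is the direction in which the jaws open and shut, and the axes are right-handed (so a half turn about y gives the same grasp; the last joint's range is limited). The gripper opens to 85 mm and grips with 20 to 120 N. Pads are 22 mm wide; open, the fingers measure 114 mm over their backs; the gripper's body (76 mm by 85 mm) begins 54 mm behind the grasp point. The pads swing forward as they close: fully open they stand 13 mm farther back than shut.
Start: joints at [0.901, 0.313, 1.498, -0, 1.331, -0.223], TCP at [226.856, 473.463, 231.294] pointing down, gripper open.
Joint ranges: [-2.94, 2.94], [-0.97, 2.17], [0.19, 2.56], [-1.23, 4.37], [0.02, 3.11], [-2.88, 2.88]. Speed limits (rad/s): [2.39, 2.39, 3.01, 3.14, 3.14, 3.14].

### API

Orientations are given as a unit quaternion [w, x, y, z].
In Python, from rig import sense, eyes, ctrl gives the robot as it stands. The module is installed in compiled form; this text tells all that it offers.
- The arm moves only by the shell command python3 -m handwheel 'ROWS' [FORCE]. ROWS is JSON, a list of rows, each an object of numbers: "grip": the finger opening in mm, from 0 to 85.4; "tx", "ty", "tz": the shift along the tool's x, y, z in mm; "wx", "wy", "wz": the turn, a rotation vector about the tool's x, y, z in rad. In form: [{"grip": .., "tx": .., "ty": .., "tz": .., "wx": .., "wy": .., "wz": ..}, ...]. A call has 1 to 10 rows; each row shifts and turns the commanded pose from where the row before left it, along the tool's axes as they then stand; what a row does not reach is not made up. A row lasts 1/12 s, in which the tool goes at most 41.7 mm and 7.16 degrees, less where a joint would pass 70% of its speed; a pose out of reach is approached as far as the arm can. A call is refused whole if a number of a shift passes 41.7 or a number of a turn 0.125, either way. A call with a gripper value outside its range is refused whole. The fingers move at their own pace and stop on an object; FORCE is the grip in N (left out, the last holds). Time passes only in rows, so rows that do not move let the fingers close. It gives the time, the measured TCP pose, the force and the opening at its end, in the units of the state.
- sense(): the state, without advancing time (a new reading comes with each control period).
- eyes.capture(name): name is "scene" or "top" or "wrist"; returns a dict with "pixels" (384x512x3 uint8, red, green, blue), "mtx" (3x3 intrinsics, pixels), "R" (3x3) and "t" (3): a world point X has camera coordinates R X + t. Camera axes: x right, y down, z forward; pixel columns grow to the right and rows downward; lengths in mm; the calibration is good to about 2 mm. The wrist camera is an equidistant fisheye: a pixel r from the principal point sees the ray r / f radians off the axis. A picture is of the moment at which its call begins. There is no depth.
- ctrl.finish_job(): hands the job in, once; it reports no verdict.
The state is a dict: "time_s": time; "joints": joint angles; "dq": joint speeds; "tau": joint torques, N m; "eef_pos": TCP position; "ee_rot": TCP orientation; "force": force on the tool from outside, world axes, zero at the start; "wrist_torque": the same for the moment, N m; "grip_width": opening from 0.0 (shut) to 1.0 (fully open).
Only numpy, scipy, OpenCV 4.12 (cv2) and the standard library are available. Lean on these libraries where they do the work, as an engineer would, in place of code of your own. Each camera call takes 0.05 s, during which the arm holds its last target.

### The job

Three look-alike shock mounts stand in a row on the worktop. Press down on their round spring pads one at a time, from the robot's left to its right, to feel which is the softest; then push the tag of that softest mount fully down and let everything go. Leave the other two tags up, pick nothing up, and do not shift or tip the mounts or the things around them.

Things in the scene. Friction and masses are not known exactly. Their poses are not given: they have to be found in the camera images.
- mount_a: one of three look-alike shock mounts (about 0.8 kg, standing loose on the worktop): dark steel foot plate 110 x 56 x 10 mm. Origin at the centre of its underside, z up; its own +x runs along the 110 mm length from the tag end to the pad end. On its middle line stand the round spring-mounted pad (axis at own x = +26 mm) and the tag (own x = -38 mm). How stiff its spring is cannot be seen.
- pad_a_top (a point): centre of the top of that mount's pad: flat black rubber-topped steel disc, 42 mm across, over a visible coil spring; top 64 mm above the worktop at rest. It moves with the pad.
- pad_a (a joint): how far that pad is pressed straight down: 0 at rest, 0.014 m at its stop; springs back when let go. It gives from the first touch; an ordinary pad takes 1 N or a little more for each millimetre, the softest less than half of that.
- tag_a_top (a point): centre of the flat top of that mount's tag: a grey T-shaped tab, head 16 mm (along the mount) x 36 mm (across) x 6 mm, standing in an aluminium sleeve block 34 mm high; top about 64 mm above the worktop when up, 46 mm when fully down. It moves with the tag.
- tag_a (a joint): how far that tag is pushed straight down into its sleeve: 0 to 0.003 m at the start (up), 0.018 m fully down at its stop; slides with about 2 N of friction and stays where it is left.
- mount_b: one of three look-alike shock mounts (about 0.8 kg, standing loose on the worktop): dark steel foot plate 110 x 56 x 10 mm. Origin at the centre of its underside, z up; its own +x runs along the 110 mm length from the tag end to the pad end. On its middle line stand the round spring-mounted pad (axis at own x = +26 mm) and the tag (own x = -38 mm). How stiff its spring is cannot be seen.
- pad_b_top (a point): centre of the top of that mount's pad: flat black rubber-topped steel disc, 42 mm across, over a visible coil spring; top 64 mm above the worktop at rest. It moves with the pad.
- pad_b (a joint): how far that pad is pressed straight down: 0 at rest, 0.014 m at its stop; springs back when let go. It gives from the first touch; an ordinary pad takes 1 N or a little more for each millimetre, the softest less than half of that.
- tag_b_top (a point): centre of the flat top of that mount's tag: a grey T-shaped tab, head 16 mm (along the mount) x 36 mm (across) x 6 mm, standing in an aluminium sleeve block 34 mm high; top about 64 mm above the worktop when up, 46 mm when fully down. It moves with the tag.
- tag_b (a joint): how far that tag is pushed straight down into its sleeve: 0 to 0.003 m at the start (up), 0.018 m fully down at its stop; slides with about 2 N of friction and stays where it is left.
- mount_c: one of three look-alike shock mounts (about 0.8 kg, standing loose on the worktop): dark steel foot plate 110 x 56 x 10 mm. Origin at the centre of its underside, z up; its own +x runs along the 110 mm length from the tag end to the pad end. On its middle line stand the round spring-mounted pad (axis at own x = +26 mm) and the tag (own x = -38 mm). How stiff its spring is cannot be seen.
- pad_c_top (a point): centre of the top of that mount's pad: flat black rubber-topped steel disc, 42 mm across, over a visible coil spring; top 64 mm above the worktop at rest. It moves with the pad.
- pad_c (a joint): how far that pad is pressed straight down: 0 at rest, 0.014 m at its stop; springs back when let go. It gives from the first touch; an ordinary pad takes 1 N or a little more for each millimetre, the softest less than half of that.
- tag_c_top (a point): centre of the flat top of that mount's tag: a grey T-shaped tab, head 16 mm (along the mount) x 36 mm (across) x 6 mm, standing in an aluminium sleeve block 34 mm high; top about 64 mm above the worktop when up, 46 mm when fully down. It moves with the tag.
- tag_c (a joint): how far that tag is pushed straight down into its sleeve: 0 to 0.003 m at the start (up), 0.018 m fully down at its stop; slides with about 2 N of friction and stays where it is left.
- jar_red_mid (a point): white plastic jar with a red cap, 52 mm across, 94 mm high, standing between the left and middle mounts; bystander, to be left alone; point at its centre, half-way up
- adhesive_box_mid (a point): small flat carton, 115 x 34 x 20 mm, lying between the middle and right mounts, its length along world x; bystander, to be left alone; point at its centre, half-way up
- jar_green_mid (a point): white plastic jar with a green cap, 52 mm across, 94 mm high, standing between the left and middle mounts, farther from the robot than the red-capped one; bystander, to be left alone; point at its centre, half-way up

How it is judged:
By the outcome, as a careful person would: the job done as asked, in the order asked, and still so for the second after the job is handed in, with the robot touching nothing.
It also fails if it takes over 51 s, if anything falls off the work surface, if the arm or the gripper's body presses on something with over 40 N, if the wrist force passes 120 N, or if a joint passes its speed limit or range.

## Working session

There is one attempt and no reset: what is moved stays moved. The work goes in short steps, Python scripts to look and compute and a shell command to move; the robot and the scene stay as the last step left them, time stands still between calls to the robot, and variables do not carry over. Pictures are saved under pics/ and viewed, and the job is handed in when it is done.

```bash
mkdir -p pics; cat > h.py <<'E'
from rig import sense, eyes, ctrl
import numpy as np, cv2, json
def snap(n,fn):
    d=eyes.capture(n); im=d["pixels"][:,:,::-1]; cv2.imwrite("pics/"+fn+".png",im)
    np.savez("pics/"+fn+".npz",**{k:np.array(v) for k,v in d.items()}); return d
E
python3 - <<'E'
from h import *
for n in ["scene","top","wrist"]:
    d=snap(n,n+"0"); print(n,np.round(d["mtx"],1).tolist(),np.round(d["R"],3).tolist(),np.round(d["t"],1).tolist())
s=sense(); print(s)
E
```

```text
scene [[426.4, 0.0, 251.4], [0.0, 426.4, 197.7], [0.0, 0.0, 1.0]] [[-0.811, 0.585, 0.007], [0.365, 0.516, -0.775], [-0.457, -0.627, -0.632]] [446.3, -115.9, 1256.5]
top [[482.4, 0.0, 250.2], [0.0, 482.4, 188.2], [0.0, 0.0, 1.0]] [[-0.014, -1.0, -0.007], [-0.993, 0.015, -0.118], [0.118, 0.006, -0.993]] [-23.2, 528.9, 1210.8]
wrist [[297.3, 0.0, 258.0], [0.0, 297.3, 190.8], [0.0, 0.0, 1.0]] [[0.432, 0.902, -0.002], [0.861, -0.412, 0.297], [0.267, -0.13, -0.955]] [-524.0, -39.1, 380.2]
{'time_s': 0.15, 'joints': array([ 9.00595665e-01,  3.13309202e-01,  1.49821866e+00, -2.39380260e-06,
        1.33101771e+00, -2.23408916e-01]), 'dq': array([ 1.13932647e-03, -1.17156620e-03, -3.37327590e-03,  1.33926122e-03,
        1.07988658e-03, -9.33117959e-05]), 'tau': array([ 1.22988047e-03, -4.12365782e+01, -2.59799749e+01, -1.69572982e-04,
        3.19388033e-03,  1.31186351e-05]), 'eef_pos': array([226.73830628, 473.31037165, 230.88935364]), 'ee_rot': array([-0.68923148,  0.68983986, -0.15679874,  0.15650908]), 'force': array([0.19616185, 0.77368232, 0.00928356]), 'wrist_torque': array([-0.02400008,  0.02075948, -0.00589297]), 'grip_width': 1.0013230389885588}
```

View pics/scene0.png

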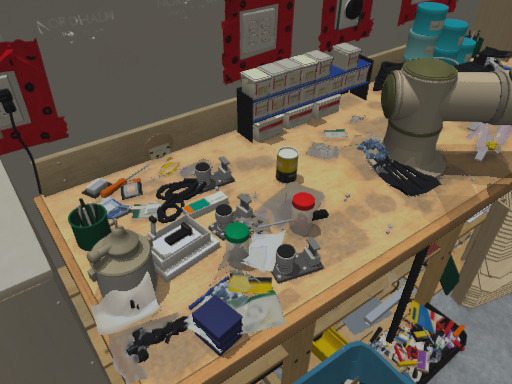

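View pics/top0.png

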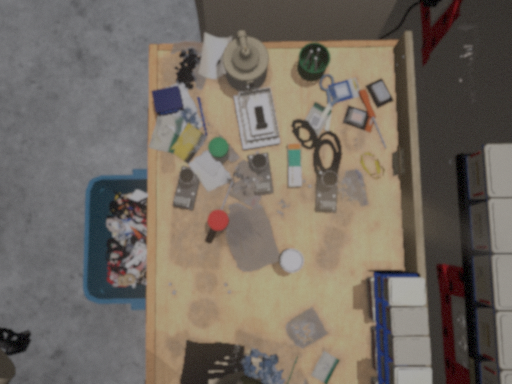

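```bash
python3 - <<'E'
import cv2
im=cv2.imread('pics/top0.png')
c=im[20:220,80:430]; cv2.imwrite('pics/top0z.png',cv2.resize(c,(800,457),interpolation=cv2.INTER_CUBIC))
E
```

```text
(no output)
```

View zoomed.

The scene and top views show three mounts in top-image coordinates. The left one is near (186,187), the middle near (256,175) and the right near (327,190). The red jar is at (218,220), the green jar at (218,148) and the carton at (294,165).

```bash
python3 - <<'E'
import cv2
im=cv2.imread('pics/top0.png')
c=im[135:235,165:350]; cv2.imwrite('pics/top0z.png',cv2.resize(c,None,fx=4.3,fy=4.3,interpolation=cv2.INTER_CUBIC))
c=cv2.imread('pics/scene0.png')[150:290,150:350]; cv2.imwrite('pics/scene0z.png',cv2.resize(c,None,fx=4,fy=4,interpolation=cv2.INTER_CUBIC))
E
```

```text
(no output)
```

View pics/top0z.png

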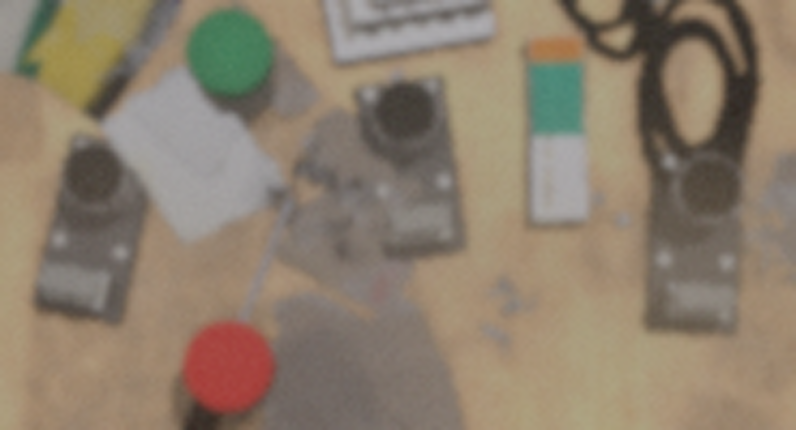

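View pics/scene0z.png

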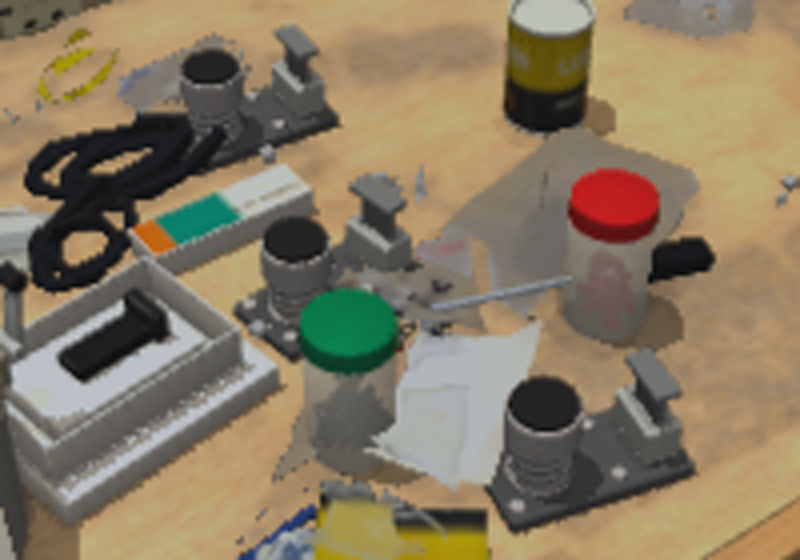

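View pics/wrist0.png

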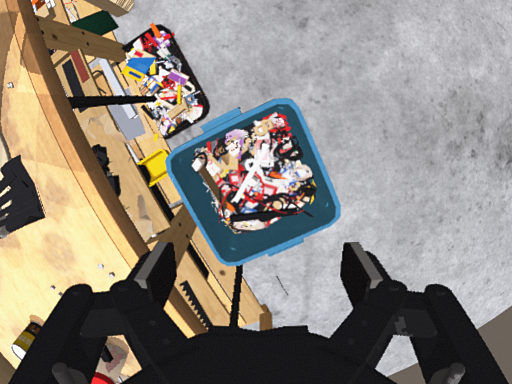

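Zoomed top view (4.3x): the pads are at (94,173), (406,110) and (709,184), with the tags on the robot side. In the zoomed scene view (4x) the pads are at (545,404), (296,240) and (212,67), and the tags at (654,373), (379,195) and (296,46). Next I fit the mount poses from both views.

```bash
cat > fit.py <<'E'
from h import *
from scipy.optimize import least_squares
from scipy.spatial.transform import Rotation as Ro
T=np.load('pics/top0.npz'); S=np.load('pics/scene0.npz')
def prj(c,X):
    p=c['mtx']@(c['R']@X+c['t']); return p[:2]/p[2]
tz=lambda a:[165+(a[0]+.5)/4.3-.5,135+(a[1]+.5)/4.3-.5]
sz=lambda a:[150+(a[0]+.5)/4-.5,150+(a[1]+.5)/4-.5]
pad=[26,0,64];tag=[-38,0,63]
# plate corners: pad-left, pad-right, tag-left, tag-right
C=[[55,28,10],[55,-28,10],[-55,28,10],[-55,-28,10]]
D={'L':(dict(pad=(94,173),c=[(78,135),None,(37,308),(120,322)]),dict(pad=(545,404),tag=(654,373))),
'M':(dict(pad=(406,110),c=[(357,90),(440,78),(385,252),(462,248)]),dict(pad=(296,240),tag=(379,195))),
'R':(dict(pad=(709,184),c=[(650,155),None,(648,328),(735,330)]),dict(pad=(212,67),tag=(296,46)))}
for k,(t,s) in D.items():
    def f(p):
        R=Ro.from_euler('z',p[2]).as_matrix(); W=lambda q:R@np.array(q,float)+[p[0],p[1],0]
        r=[prj(T,W(pad))-tz(t['pad']),prj(S,W(pad))-sz(s['pad']),prj(S,W(tag))-sz(s['tag'])]
        r+=[.5*(prj(T,W(q))-tz(a)) for q,a in zip(C,t['c']) if a]
        return np.concatenate(r)
    o=least_squares(f,[500,0,0]); p=o.x
    R=Ro.from_euler('z',p[2]).as_matrix()
    print(k,p.round(3),'pad',(R@pad+[p[0],p[1],0]).round(1),'tag',(R@tag+[p[0],p[1],0]).round(1),'res',o.fun.round(1))
s=sense(); q=s['ee_rot']; print(Ro.from_quat([q[1],q[2],q[3],q[0]]).as_matrix().round(3))
E
python3 fit.py
```

```text
L [ 5.34808e+02  1.38025e+02 -2.45000e-01] pad [560.  131.7  64. ] tag [497.9 147.2  63. ] res [-1.1  0.3 -0.8 -1.1 -0.6 -1.  -1.  -0.4 -1.4 -0.3 -0.7  0.5]
M [ 5.68848e+02 -5.41910e+01  1.00000e-01] pad [594.7 -51.6  64. ] tag [531. -58.  63.] res [-1.   0.3 -1.1 -1.1 -0.6 -1.  -0.8 -0.5  0.1 -0.3 -1.7  1.2 -0.   0.5]
R [ 5.21196e+02 -2.25342e+02 -8.30000e-02] pad [ 547.1 -227.5   64. ] tag [ 483.3 -222.2   63. ] res [-1.1  0.7 -1.3 -0.7 -0.6 -2.1 -0.3 -0.6 -1.2  0.1 -0.6  0.6]
[[ 0.902 -0.001  0.432]
 [-0.432 -0.001  0.902]
 [-0.    -1.    -0.001]]
```

```bash
python3 -m handwheel '[{"grip":0,"wy":-0.112},{"grip":0,"wy":-0.112},{"grip":0,"wy":-0.112},{"grip":0,"wy":-0.112},{"grip":0,"tx":27,"tz":-28},{"grip":0,"tx":27,"tz":-28},{"grip":0,"tx":27,"tz":-28},{"grip":0,"tx":27,"tz":-28},{"grip":0,"tx":27,"tz":-28},{"grip":0,"tx":27,"tz":-28}]'
```

```text
invalid input
```

```bash
python3 -m handwheel '[{"grip":0,"tx":27,"tz":-28},{"grip":0,"tx":27,"tz":-28},{"grip":0,"tx":27,"tz":-28},{"grip":0,"tx":27,"tz":-28},{"grip":0,"tx":27,"tz":-28},{"grip":0}]'; cat >> h.py <<'E'
from scipy.spatial.transform import Rotation as Ro
def st():
    s=sense(); q=s['ee_rot']
    print(s['time_s'],s['eef_pos'].round(2),s['force'].round(2),round(float(s['grip_width']),3)); print(Ro.from_quat([q[1],q[2],q[3],q[0]]).as_matrix().round(3))
E
python3 -c "
from h import *
st(); snap('wrist','w1')"
```

```text
0.15 [226.74 473.31 230.89] [0.2  0.77 0.01] 1.001
[[ 0.902 -0.001  0.432]
 [-0.432 -0.001  0.902]
 [-0.    -1.    -0.001]]invalid input
```

View pics/w1.png

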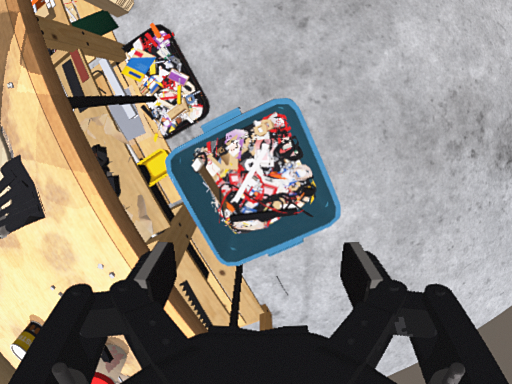

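The picture is unchanged. Both calls were refused, probably because every row needs all seven keys.

```bash
python3 -m handwheel '[{"grip":0,"tx":0,"ty":0,"tz":0,"wx":0,"wy":-0.112,"wz":0},{"grip":0,"tx":0,"ty":0,"tz":0,"wx":0,"wy":-0.112,"wz":0},{"grip":0,"tx":0,"ty":0,"tz":0,"wx":0,"wy":-0.112,"wz":0},{"grip":0,"tx":0,"ty":0,"tz":0,"wx":0,"wy":-0.112,"wz":0},{"grip":0,"tx":27,"ty":0,"tz":-28,"wx":0,"wy":0,"wz":0},{"grip":0,"tx":27,"ty":0,"tz":-28,"wx":0,"wy":0,"wz":0},{"grip":0,"tx":27,"ty":0,"tz":-28,"wx":0,"wy":0,"wz":0},{"grip":0,"tx":27,"ty":0,"tz":-28,"wx":0,"wy":0,"wz":0},{"grip":0,"tx":27,"ty":0,"tz":-28,"wx":0,"wy":0,"wz":0},{"grip":0,"tx":27,"ty":0,"tz":-28,"wx":0,"wy":0,"wz":0}]'; python3 -c "
from h import *
st()"
```

```text
time_s: 1.03
eef_pos: [390.0, 304.1, 231.3]
ee_rot: [-0.707, 0.707, 0.0, -0.0]
force: [0.2, 0.3, 0.7]
grip_width: 0.001
1.0333 [389.97 304.06 231.3 ] [0.21 0.33 0.73] 0.001
[[ 1.    -0.    -0.001]
 [ 0.001 -0.     1.   ]
 [-0.    -1.    -0.   ]]
```

```bash
python3 -m handwheel '[{"grip":0,"tx":18,"ty":6,"tz":-34.5,"wx":0,"wy":0,"wz":0},{"grip":0,"tx":18,"ty":6,"tz":-34.5,"wx":0,"wy":0,"wz":0},{"grip":0,"tx":18,"ty":6,"tz":-34.5,"wx":0,"wy":0,"wz":0},{"grip":0,"tx":18,"ty":6,"tz":-34.5,"wx":0,"wy":0,"wz":0},{"grip":0,"tx":18,"ty":6,"tz":-34.5,"wx":0,"wy":0,"wz":0},{"grip":0,"tx":0,"ty":0,"tz":0,"wx":0,"wy":0,"wz":0}]'; python3 -c "
from h import *
st(); d=snap('wrist','w2'); print(d['R'].round(3),-d['R'].T@d['t'])"
```

```text
time_s: 1.53
eef_pos: [481.2, 128.2, 200.0]
ee_rot: [-0.707, 0.708, -0.002, 0.001]
force: [0.2, 1.3, 1.0]
grip_width: -0.001
1.5333 [481.2  128.19 199.98] [0.24 1.29 1.  ] -0.001
[[ 1.    -0.001  0.004]
 [-0.004 -0.001  1.   ]
 [-0.001 -1.    -0.001]]
[[ 0.004  1.    -0.002]
 [ 0.955 -0.004  0.296]
 [ 0.296 -0.003 -0.955]] [405.46718337 128.34792827 342.89826267]
```

View pics/w2.png

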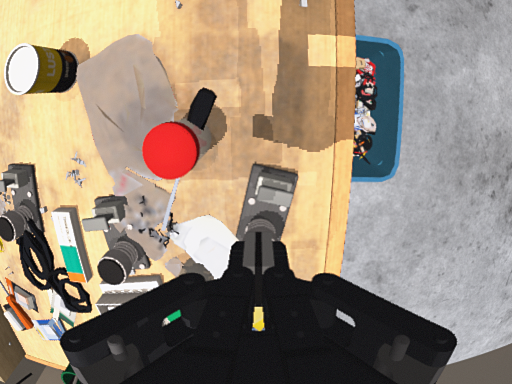

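The wrist view shows the left mount's plate around (268,200), its tag head near (275,187) and its pad hidden behind the fingertips. The middle pad is at (115,263) with its tag near (106,215). The right pad is at (10,227).

```bash
cat >> h.py <<'E'
def wray(d,u,v,z):
    K=d['mtx'];f=K[0,0];a=np.array([u-K[0,2],v-K[1,2]]);r=np.hypot(*a);th=r/f
    c=np.r_[a/r*np.sin(th),np.cos(th)];R=d['R'];o=-R.T@d['t'];w=R.T@c
    return (o+w*(z-o[2])/w[2]).round(1)
E
python3 -c "
import cv2
im=cv2.imread('pics/w2.png')
a=cv2.resize(im[150:290,225:325],None,fx=4,fy=4,interpolation=cv2.INTER_CUBIC)
b=cv2.resize(im[150:290,60:160],None,fx=4,fy=4,interpolation=cv2.INTER_CUBIC)
import numpy as np
cv2.imwrite('pics/w2z.png',np.hstack([a,b]))"
```

```text
(no output)
```

View pics/w2z.png

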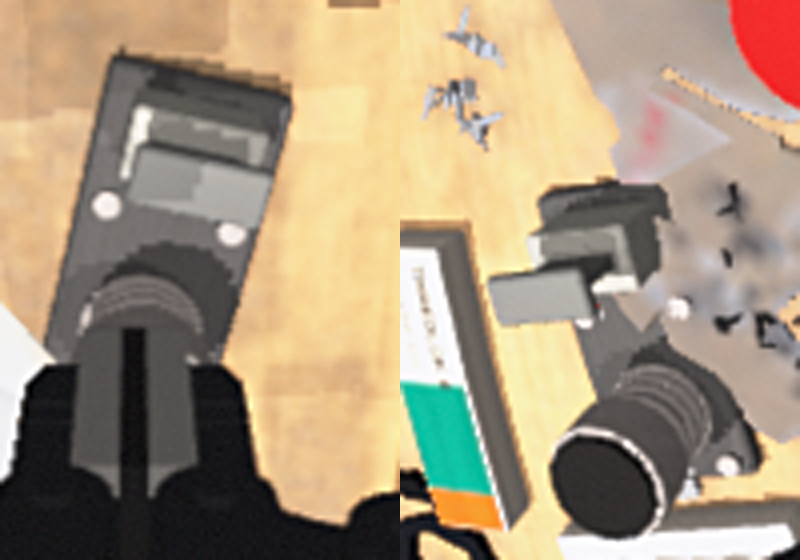

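The zoom puts the left tag head centre at (275.1,195.9), the middle tag at (95.6,224.4) and the middle pad at (112.1,270.9) in full-image pixels.

```bash
python3 -c "
from h import *
d=np.load('pics/w2.npz')
for n,u,v,z in [('Ltag',275.1,195.9,63),('Lc1',225+115/4,165,10),('Lc2',225+290/4,150+98/4,10),('Mtag',95.6,224.4,63),('Mpad',112.1,270.9,64)]: print(n,wray(d,u,v,z))
"
```

```text
Ltag [497.6 144.4  63. ]
Lc1 [477.7 122.5  10. ]
Lc2 [489.  173.2  10. ]
Mtag [531.9 -59.3  63. ]
Mpad [593.1 -50.2  64. ]
```

```bash
python3 -m handwheel '[{"grip":0,"tx":20,"ty":20,"tz":0,"wx":0,"wy":0,"wz":0},{"grip":0,"tx":20,"ty":20,"tz":0,"wx":0,"wy":0,"wz":0},{"grip":0,"tx":20,"ty":20,"tz":0,"wx":0,"wy":0,"wz":0},{"grip":0,"tx":20,"ty":20,"tz":0,"wx":0,"wy":0,"wz":0},{"grip":0,"tx":0,"ty":20,"tz":0,"wx":0,"wy":0,"wz":0},{"grip":0,"tx":0,"ty":20,"tz":0,"wx":0,"wy":0,"wz":0},{"grip":0,"tx":0,"ty":0,"tz":0,"wx":0,"wy":0,"wz":0},{"grip":0,"tx":0,"ty":0,"tz":0,"wx":0,"wy":0,"wz":0},{"grip":0,"tx":0,"ty":0,"tz":0,"wx":0,"wy":0,"wz":0}]'; python3 -c "
from h import *
st()
for i in range(4): eyes.capture('wrist'); s=sense(); print(s['eef_pos'].round(2),s['force'].round(2))
snap('scene','s3')
im=cv2.imread('pics/s3.png')[150:290,180:340]; cv2.imwrite('pics/s3z.png',cv2.resize(im,None,fx=4,fy=4,interpolation=cv2.INTER_CUBIC))"
```

```text
time_s: 2.33
eef_pos: [559.7, 134.0, 82.7]
ee_rot: [0.707, -0.707, -0.001, -0.0]
force: [0.4, -0.5, 0.3]
grip_width: 0.004
2.3333 [559.67 133.97  82.75] [ 0.36 -0.52  0.34] 0.004
[[ 1.     0.002 -0.002]
 [ 0.002  0.     1.   ]
 [ 0.002 -1.     0.   ]]
[559.83 133.85  82.98] [-0.44 -0.18  0.08]
[559.85 133.75  82.97] [ 0.15 -0.15 -0.42]
[559.75 133.64  82.72] [ 0.7  -0.1  -0.25]
[559.66 133.53  82.48] [-0.   -0.87  0.1 ]
```

View pics/s3z.png

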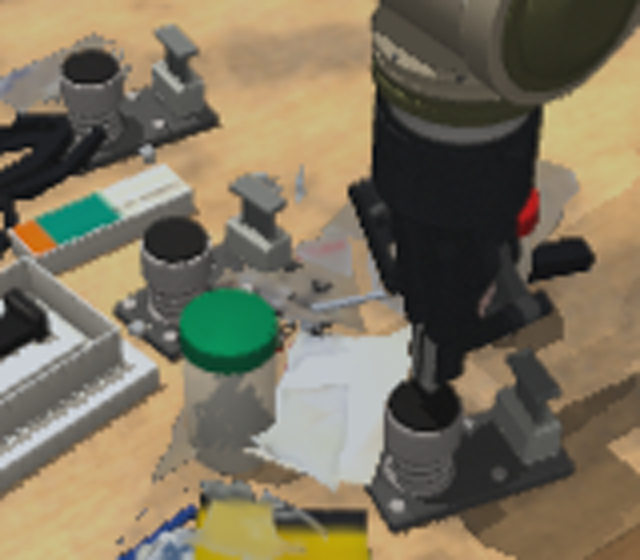

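The fingertips are about 18 mm above the left pad and well within its disc. Now I press about 10 mm.

```bash
python3 -m handwheel '[{"grip":0,"tx":0,"ty":8,"tz":-2,"wx":0,"wy":0,"wz":0},{"grip":0,"tx":0,"ty":7,"tz":0,"wx":0,"wy":0,"wz":0},{"grip":0,"tx":0,"ty":2.5,"tz":0,"wx":0,"wy":0,"wz":0},{"grip":0,"tx":0,"ty":2.5,"tz":0,"wx":0,"wy":0,"wz":0},{"grip":0,"tx":0,"ty":2.5,"tz":0,"wx":0,"wy":0,"wz":0},{"grip":0,"tx":0,"ty":2.5,"tz":0,"wx":0,"wy":0,"wz":0},{"grip":0,"tx":0,"ty":2.5,"tz":0,"wx":0,"wy":0,"wz":0},{"grip":0,"tx":0,"ty":0,"tz":0,"wx":0,"wy":0,"wz":0},{"grip":0,"tx":0,"ty":0,"tz":0,"wx":0,"wy":0,"wz":0}]'; cat >> h.py <<'E'
def rd(n=6):
    f=[];
    for i in range(n): eyes.capture('wrist'); s=sense(); f.append(np.r_[s['eef_pos'],s['force']])
    print(s['time_s'],np.mean(f,0).round(2),np.std(f,0).round(2))
E
python3 -c "
from h import *
rd()"
```

```text
time_s: 3.33
eef_pos: [558.9, 131.2, 54.7]
ee_rot: [-0.707, 0.707, 0.0, -0.001]
force: [-7.5, -2.0, 13.1]
grip_width: -0.002
3.6333 [558.93 131.21  54.75  -7.31  -2.32  12.67] [0.01 0.01 0.01 0.36 0.58 0.48]
```

```bash
python3 -m handwheel '[{"grip":0,"tx":0,"ty":-3,"tz":0,"wx":0,"wy":0,"wz":0},{"grip":0,"tx":0,"ty":-3,"tz":0,"wx":0,"wy":0,"wz":0},{"grip":0,"tx":0,"ty":0,"tz":0,"wx":0,"wy":0,"wz":0}]'; python3 -c "
from h import *
rd(3)"
python3 -m handwheel '[{"grip":0,"tx":0,"ty":-6,"tz":0,"wx":0,"wy":0,"wz":0},{"grip":0,"tx":0,"ty":-15,"tz":0,"wx":0,"wy":0,"wz":0},{"grip":0,"tx":0,"ty":-30,"tz":0,"wx":0,"wy":0,"wz":0},{"grip":0,"tx":0,"ty":0,"tz":0,"wx":0,"wy":0,"wz":0}]';  python3 -c "
from h import *
rd(2)
snap('scene','s4'); a=cv2.imread('pics/s3.png')[190:290,240:340];b=cv2.imread('pics/s4.png')[190:290,240:340]
cv2.imwrite('pics/s4z.png',cv2.resize(np.hstack([a,b]),None,fx=4,fy=4,interpolation=cv2.INTER_CUBIC))"
```

```text
time_s: 3.88
eef_pos: [559.4, 131.3, 60.7]
ee_rot: [-0.707, 0.707, 0.001, -0.0]
force: [-2.7, -2.4, 4.7]
grip_width: -0.0
4.0333 [559.35 131.32  60.24  -1.94  -0.9    5.76] [0.01 0.01 0.1  0.45 0.77 0.84]
time_s: 4.37
eef_pos: [561.5, 131.6, 115.7]
ee_rot: [0.707, -0.707, -0.003, -0.002]
force: [0.2, -1.2, 0.2]
grip_width: 0.001
4.4667 [ 5.6021e+02  1.3149e+02  1.1252e+02 -2.6000e-01 -2.4000e-01 -4.8000e-01] [0.48 0.05 0.89 0.06 0.37 0.29]
```

View pics/s4z.png

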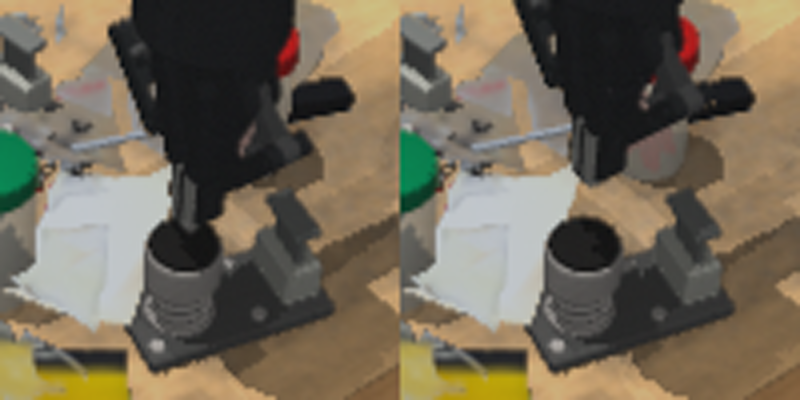

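The left mount has not moved (same pixels before and after). It took 12.7 N at 9.3 mm, about 1.35 N/mm, which is ordinary. Next is the middle pad.

```bash
python3 -m handwheel '[{"grip":0,"tx":0,"ty":-14,"tz":0,"wx":0,"wy":0,"wz":0},{"grip":0,"tx":6.8,"ty":0,"tz":-36.5,"wx":0,"wy":0,"wz":0},{"grip":0,"tx":6.8,"ty":0,"tz":-36.5,"wx":0,"wy":0,"wz":0},{"grip":0,"tx":6.8,"ty":0,"tz":-36.5,"wx":0,"wy":0,"wz":0},{"grip":0,"tx":6.8,"ty":0,"tz":-36.5,"wx":0,"wy":0,"wz":0},{"grip":0,"tx":6.8,"ty":0,"tz":-36.5,"wx":0,"wy":0,"wz":0},{"grip":0,"tx":0,"ty":0,"tz":0,"wx":0,"wy":0,"wz":0},{"grip":0,"tx":0,"ty":0,"tz":0,"wx":0,"wy":0,"wz":0},{"grip":0,"tx":0,"ty":22,"tz":0,"wx":0,"wy":0,"wz":0},{"grip":0,"tx":0,"ty":22,"tz":0,"wx":0,"wy":0,"wz":0}]'; python3 -m handwheel '[{"grip":0,"tx":0,"ty":0,"tz":0,"wx":0,"wy":0,"wz":0},{"grip":0,"tx":0,"ty":0,"tz":0,"wx":0,"wy":0,"wz":0}]';  python3 -c "
from h import *
rd(2)
snap('scene','s5'); a=cv2.imread('pics/s5.png')[150:290,160:360]
cv2.imwrite('pics/s5z.png',cv2.resize(a,None,fx=4,fy=4,interpolation=cv2.INTER_CUBIC))"
```

```text
time_s: 5.35
eef_pos: [593.6, -50.0, 80.4]
ee_rot: [-0.707, 0.707, 0.001, -0.0]
force: [0.2, -0.2, -0.7]
grip_width: 0.001
time_s: 5.52
eef_pos: [592.7, -49.8, 79.9]
ee_rot: [0.707, -0.707, 0.0, 0.002]
force: [-0.1, 0.4, 0.2]
grip_width: 0.0
5.6167 [ 5.9374e+02 -5.0370e+01  8.1550e+01  9.2000e-01 -3.5000e-01  2.5000e-01] [0.2  0.15 0.33 0.74 0.42 0.12]
```

View pics/s5z.png

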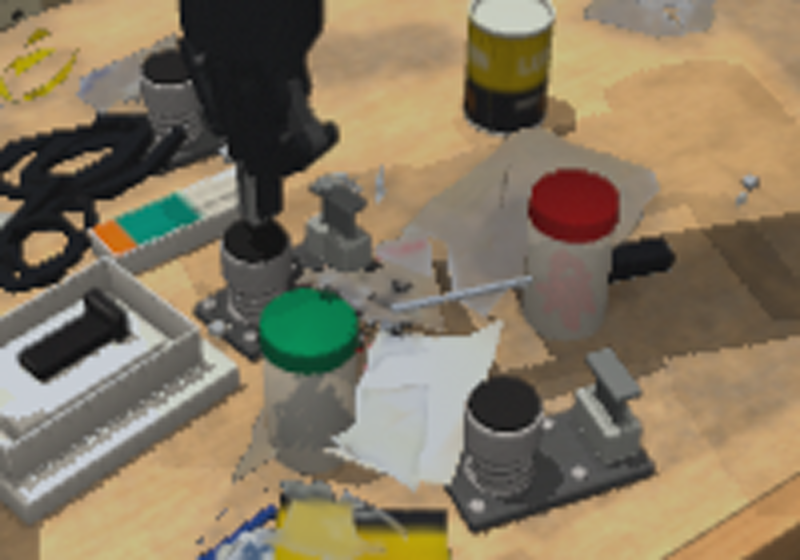

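The fingertips are above the middle pad with everything else in place. I press it the same way, with a slight backward trim to cut the sideways load.

```bash
python3 -m handwheel '[{"grip":0,"tx":0,"ty":8,"tz":0,"wx":0,"wy":0,"wz":0},{"grip":0,"tx":0,"ty":7,"tz":0,"wx":0,"wy":0,"wz":0},{"grip":0,"tx":-0.1,"ty":2.5,"tz":0,"wx":0,"wy":0,"wz":0},{"grip":0,"tx":-0.1,"ty":2.5,"tz":0,"wx":0,"wy":0,"wz":0},{"grip":0,"tx":-0.1,"ty":2.5,"tz":0,"wx":0,"wy":0,"wz":0},{"grip":0,"tx":-0.1,"ty":2.5,"tz":0,"wx":0,"wy":0,"wz":0},{"grip":0,"tx":-0.1,"ty":2,"tz":0,"wx":0,"wy":0,"wz":0},{"grip":0,"tx":0,"ty":0,"tz":0,"wx":0,"wy":0,"wz":0},{"grip":0,"tx":0,"ty":0,"tz":0,"wx":0,"wy":0,"wz":0}]'; python3 -c "
from h import *
rd()"
```

```text
time_s: 6.42
eef_pos: [593.1, -51.0, 54.6]
ee_rot: [0.707, -0.707, -0.001, 0.0]
force: [-3.6, 1.3, 9.6]
grip_width: -0.002
6.7167 [593.12 -50.97  54.72  -3.5    2.06   9.34] [0.01 0.01 0.02 0.49 0.41 0.61]
```

9.3 N at 9.3 mm gives 1.0 N/mm, so the middle pad is ordinary too. The right pad still has to be pressed.

```bash
python3 -m handwheel '[{"grip":0,"tx":0,"ty":-4,"tz":0,"wx":0,"wy":0,"wz":0},{"grip":0,"tx":0,"ty":-8,"tz":0,"wx":0,"wy":0,"wz":0},{"grip":0,"tx":0,"ty":-25,"tz":0,"wx":0,"wy":0,"wz":0},{"grip":0,"tx":-9.2,"ty":-20,"tz":-34,"wx":0,"wy":0,"wz":0},{"grip":0,"tx":-9.2,"ty":0,"tz":-36,"wx":0,"wy":0,"wz":0},{"grip":0,"tx":-9.2,"ty":0,"tz":-36,"wx":0,"wy":0,"wz":0},{"grip":0,"tx":-9.2,"ty":0,"tz":-36,"wx":0,"wy":0,"wz":0},{"grip":0,"tx":-9.2,"ty":0,"tz":-34,"wx":0,"wy":0,"wz":0},{"grip":0,"tx":0,"ty":0,"tz":0,"wx":0,"wy":0,"wz":0},{"grip":0,"tx":0,"ty":0,"tz":0,"wx":0,"wy":0,"wz":0}]'; python3 -m handwheel '[{"grip":0,"tx":0,"ty":15,"tz":0,"wx":0,"wy":0,"wz":0},{"grip":0,"tx":0,"ty":14,"tz":0,"wx":0,"wy":0,"wz":0},{"grip":0,"tx":0,"ty":0,"tz":0,"wx":0,"wy":0,"wz":0},{"grip":0,"tx":0,"ty":0,"tz":0,"wx":0,"wy":0,"wz":0}]';  python3 -c "
from h import *
rd(2)
d=snap('wrist','w6');print(wray(d,250,200,60))
snap('scene','s6'); a=cv2.imread('pics/s6.png')[130:270,130:330]
cv2.imwrite('pics/s6z.png',cv2.resize(a,None,fx=4,fy=4,interpolation=cv2.INTER_CUBIC))"
```

```text
time_s: 7.55
eef_pos: [546.7, -228.7, 110.8]
ee_rot: [-0.707, 0.707, -0.001, 0.001]
force: [0.7, 0.1, 0.9]
grip_width: -0.004
time_s: 7.88
eef_pos: [547.3, -226.1, 81.6]
ee_rot: [0.707, -0.707, -0.001, 0.001]
force: [-0.4, -0.3, 0.5]
grip_width: 0.001
7.9833 [ 5.4773e+02 -2.2660e+02  8.2550e+01  8.0000e-02 -1.9000e-01  3.2000e-01] [0.06 0.14 0.17 0.08 0.28 0.32]
[ 529.1 -232.    60. ]
```

View pics/s6z.png

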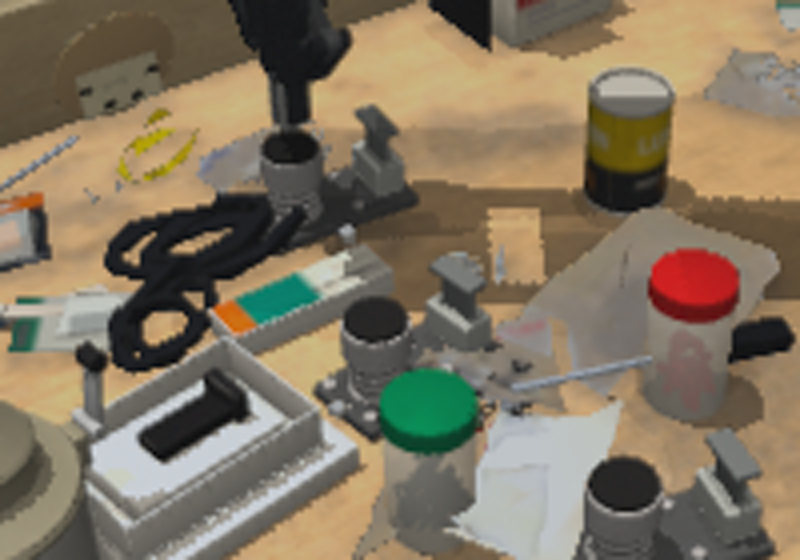

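View pics/w6.png

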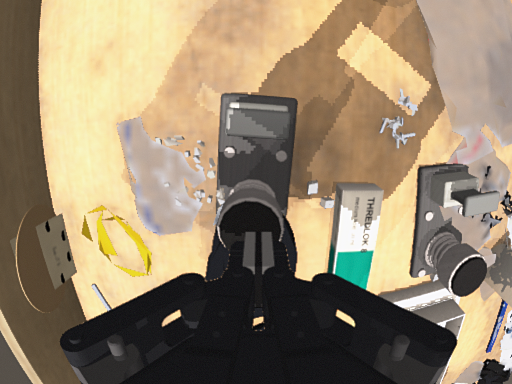

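The fingertips are over the right pad, and the tag head shows near (258,122) in the wrist view. Now the same press.

```bash
python3 -m handwheel '[{"grip":0,"tx":0,"ty":8,"tz":0,"wx":0,"wy":0,"wz":0},{"grip":0,"tx":0,"ty":7,"tz":0,"wx":0,"wy":0,"wz":0},{"grip":0,"tx":-0.1,"ty":2.5,"tz":0,"wx":0,"wy":0,"wz":0},{"grip":0,"tx":-0.1,"ty":2.5,"tz":0,"wx":0,"wy":0,"wz":0},{"grip":0,"tx":-0.1,"ty":2.5,"tz":0,"wx":0,"wy":0,"wz":0},{"grip":0,"tx":-0.1,"ty":2.5,"tz":0,"wx":0,"wy":0,"wz":0},{"grip":0,"tx":-0.1,"ty":2,"tz":0,"wx":0,"wy":0,"wz":0},{"grip":0,"tx":0,"ty":0,"tz":0,"wx":0,"wy":0,"wz":0},{"grip":0,"tx":0,"ty":0,"tz":0,"wx":0,"wy":0,"wz":0}]'; python3 -c "
from h import *
rd()
im=cv2.imread('pics/w6.png')[80:240,190:330]; cv2.imwrite('pics/w6z.png',cv2.resize(im,None,fx=3.7,fy=3.7,interpolation=cv2.INTER_CUBIC))"
```

```text
time_s: 8.83
eef_pos: [546.8, -227.1, 55.0]
ee_rot: [0.707, -0.707, -0.001, 0.0]
force: [-1.0, 2.5, 4.3]
grip_width: 0.001
9.1333 [ 5.4679e+02 -2.2710e+02  5.5000e+01 -2.8000e-01  2.2500e+00  3.6900e+00] [0.01 0.02 0.05 0.25 0.5  0.3 ]
```

View pics/w6z.png

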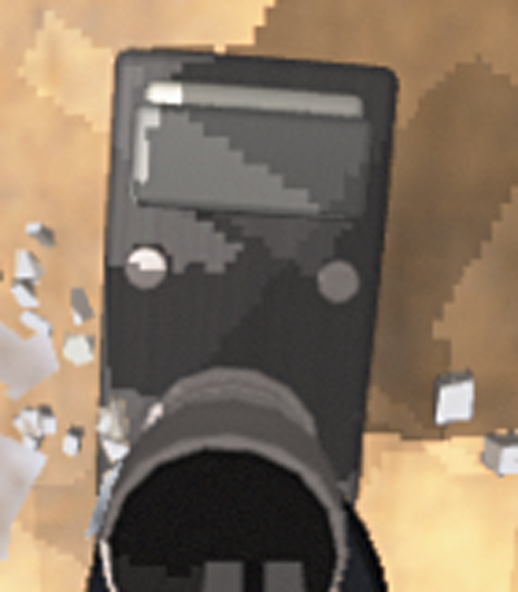

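The right pad took 3.7 N at 9 mm, about 0.41 N/mm, so it is clearly the softest. In the zoom its tag head is centred at (253,161), which is (258.4,123.4) in the full picture.

```bash
python3 -c "
from h import *
d=np.load('pics/w6.npz'); print(wray(d,258.4,123.4,63), wray(d,190+250/3.7,80+60/3.7,10))"
python3 -m handwheel '[{"grip":0,"tx":0,"ty":-4,"tz":0,"wx":0,"wy":0,"wz":0},{"grip":0,"tx":0,"ty":-8,"tz":0,"wx":0,"wy":0,"wz":0},{"grip":0,"tx":0,"ty":-30,"tz":0,"wx":0,"wy":0,"wz":0},{"grip":0,"tx":-31,"ty":0,"tz":2.5,"wx":0,"wy":0,"wz":0},{"grip":0,"tx":-31,"ty":0,"tz":2.5,"wx":0,"wy":0,"wz":0},{"grip":0,"tx":0,"ty":0,"tz":0,"wx":0,"wy":0,"wz":0},{"grip":0,"tx":0,"ty":10,"tz":0,"wx":0,"wy":0,"wz":0},{"grip":0,"tx":0,"ty":0,"tz":0,"wx":0,"wy":0,"wz":0},{"grip":0,"tx":0,"ty":0,"tz":0,"wx":0,"wy":0,"wz":0}]';  python3 -c "
from h import *
rd(2)
snap('scene','s7'); a=cv2.imread('pics/s7.png')[130:250,170:290]
snap('wrist','w7');b=cv2.imread('pics/w7.png')[180:300,200:320]
cv2.imwrite('pics/s7z.png',cv2.resize(np.hstack([a,b]),None,fx=3.3,fy=4*.825,interpolation=cv2.INTER_CUBIC))"
```

```text
[ 484.1 -227.1   63. ] [ 468.4 -227.7   10. ]
time_s: 9.88
eef_pos: [485.1, -222.4, 86.3]
ee_rot: [0.707, -0.707, -0.0, 0.001]
force: [1.1, -0.2, 0.2]
grip_width: -0.001
9.9833 [ 4.8527e+02 -2.2239e+02  8.6570e+01  2.1000e-01 -1.1000e-01  3.0000e-02] [0.   0.   0.05 0.9  0.43 0.14]
```

View pics/s7z.png

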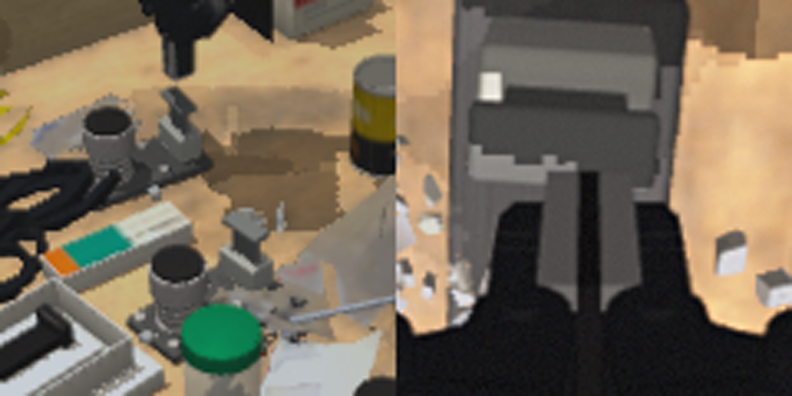

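In the crops the gripper is right over the tag. In the wrist view the tag head centre is at about (251.8,221.8) and the fingertip slot at (258,231), so the tag lies slightly to the right (−y).

```bash
python3 -c "
from h import *
d=np.load('pics/w7.npz'); print(wray(d,251.8,221.8,63),wray(d,258.2,231.5,86.5))"
```

```text
[ 480.9 -226.6   63. ] [ 476.4 -222.7   86.5]
```

```bash
python3 -m handwheel '[{"grip":0,"tx":-2.5,"ty":0,"tz":-4,"wx":0,"wy":0,"wz":0},{"grip":0,"tx":0,"ty":10,"tz":0,"wx":0,"wy":0,"wz":0},{"grip":0,"tx":0,"ty":9,"tz":0,"wx":0,"wy":0,"wz":0},{"grip":0,"tx":0,"ty":4,"tz":0,"wx":0,"wy":0,"wz":0},{"grip":0,"tx":0,"ty":4,"tz":0,"wx":0,"wy":0,"wz":0},{"grip":0,"tx":0,"ty":4,"tz":0,"wx":0,"wy":0,"wz":0},{"grip":0,"tx":0,"ty":4,"tz":0,"wx":0,"wy":0,"wz":0},{"grip":0,"tx":0,"ty":3,"tz":0,"wx":0,"wy":0,"wz":0},{"grip":0,"tx":0,"ty":0,"tz":0,"wx":0,"wy":0,"wz":0},{"grip":0,"tx":0,"ty":0,"tz":0,"wx":0,"wy":0,"wz":0}]'; python3 -c "
from h import *
rd(3)"
```

```text
time_s: 10.92
eef_pos: [482.3, -226.3, 48.7]
ee_rot: [-0.707, 0.707, 0.0, -0.0]
force: [-0.2, -0.4, 0.6]
grip_width: 0.002
11.0667 [ 4.8234e+02 -2.2632e+02  4.8930e+01 -1.4000e-01 -2.6000e-01 -5.0000e-01] [0.01 0.   0.04 0.41 0.59 0.44]
```

```bash
python3 -m handwheel '[{"grip":0,"tx":0,"ty":1.5,"tz":0,"wx":0,"wy":0,"wz":0},{"grip":0,"tx":0,"ty":1.5,"tz":0,"wx":0,"wy":0,"wz":0},{"grip":0,"tx":0,"ty":0,"tz":0,"wx":0,"wy":0,"wz":0}]'; python3 -c "
from h import *
rd(2)"
python3 -m handwheel '[{"grip":0,"tx":0,"ty":0.8,"tz":0,"wx":0,"wy":0,"wz":0},{"grip":0,"tx":0,"ty":0,"tz":0,"wx":0,"wy":0,"wz":0}]'; python3 -c "
from h import *
rd(2)"
```

```text
time_s: 11.32
eef_pos: [482.4, -226.4, 46.1]
ee_rot: [-0.707, 0.707, 0.001, -0.0]
force: [1.2, 0.1, 3.5]
grip_width: -0.002
11.4167 [ 4.8242e+02 -2.2642e+02  4.6050e+01  4.1000e-01  7.1000e-01  3.0500e+00] [0.   0.02 0.01 0.31 0.13 0.25]
time_s: 11.58
eef_pos: [482.5, -226.4, 46.0]
ee_rot: [-0.707, 0.707, 0.001, -0.0]
force: [-1.9, 1.5, 11.9]
grip_width: -0.001
11.6833 [ 482.51 -226.45   45.96   -2.43    0.84   11.11] [0.01 0.   0.02 0.22 0.27 0.54]
```

The tag is at its stop: z stays at 46.0 while the force climbs to 11 N. I retract and check.

```bash
python3 -m handwheel '[{"grip":0,"tx":0,"ty":-2,"tz":0,"wx":0,"wy":0,"wz":0},{"grip":0,"tx":0,"ty":-15,"tz":0,"wx":0,"wy":0,"wz":0},{"grip":0,"tx":0,"ty":-35,"tz":0,"wx":0,"wy":0,"wz":0},{"grip":0,"tx":0,"ty":-40,"tz":0,"wx":0,"wy":0,"wz":0},{"grip":0,"tx":-20,"ty":-35,"tz":0,"wx":0,"wy":0,"wz":0},{"grip":0,"tx":-20,"ty":-35,"tz":0,"wx":0,"wy":0,"wz":0},{"grip":0,"tx":0,"ty":0,"tz":0,"wx":0,"wy":0,"wz":0},{"grip":0,"tx":0,"ty":0,"tz":0,"wx":0,"wy":0,"wz":0},{"grip":0,"tx":0,"ty":0,"tz":0,"wx":0,"wy":0,"wz":0}]'; python3 -c "
from h import *
rd(2)
snap('scene','s8'); snap('top','t8')
a=cv2.imread('pics/s8.png')[140:290,140:340];o=cv2.imread('pics/scene0.png')[140:290,140:340]
cv2.imwrite('pics/s8z.png',cv2.resize(np.hstack([o,a]),None,fx=2,fy=2,interpolation=cv2.INTER_CUBIC))
cv2.imwrite('pics/s8zz.png',cv2.resize(a,None,fx=4,fy=4,interpolation=cv2.INTER_CUBIC))"
```

```text
time_s: 12.43
eef_pos: [442.0, -226.0, 206.1]
ee_rot: [0.707, -0.707, -0.0, 0.001]
force: [0.5, -0.1, -0.1]
grip_width: -0.002
12.5333 [ 4.4203e+02 -2.2591e+02  2.0554e+02  2.7000e-01  2.9000e-01 -2.8000e-01] [0.02 0.02 0.07 0.25 0.26 0.26]
```

View pics/s8z.png

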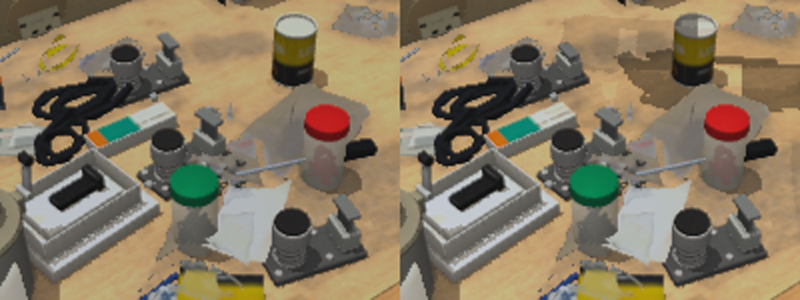

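View pics/s8zz.png

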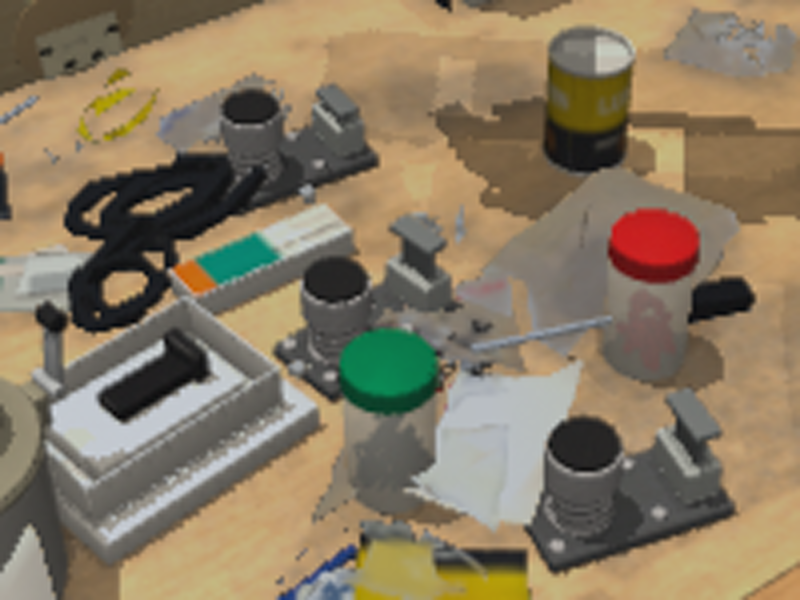

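The right mount's tag head, at (338,103), now sits low on its sleeve. The middle tag (417,235) and left tag (692,415) are still up, and nothing else has shifted from the first picture. The arm is clear at z ≈ 206.

```bash
python3 -c "
from rig import ctrl
print(ctrl.finish_job())"
```

```text
the job is handed in; nothing more can be done
None
```

I pressed the three pads from left to right with closed fingers; the right mount is the softest, so I pushed its tag fully down, backed the arm off and handed the job in at about 12.6 s.

| Mount | Force | Press depth | Stiffness |
|---|---|---|---|
| Left | 12.7 N | 9.3 mm | about 1.36 N/mm |
| Middle | 9.3 N | 9.3 mm | about 1.0 N/mm |
| Right | 3.7 N | 9.0 mm | about 0.41 N/mm |

**Tag:** the right tag stopped at z = 46.0 mm while the force rose to about 11 N, so it is at its stop.

**Last checks:** the final scene picture shows the right tag down, the other two up, and nothing visibly moved from the first picture. The arm was clear at z ≈ 206 mm with about 0 N on the tool.

**Disagreements along the way:**
- The first two move calls were refused because I had left keys out of the rows; they moved nothing.
- The left press also pushed sideways with about 7 N, but the mount did not move in the pictures. I trimmed the later presses to reduce this.
- The camera estimates of the right tag's y position differed by about 5 mm. I used the close wrist view to settle it.

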